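# Set the mitre box back to square

## Task

The mitre box that the class uses for sawing picture-frame bars was left locked one hole off square. Hook a fingertip under the pull ring of its spring index pin, lift the pin out of its hole, swing the arm one hole over to the middle hole, square to the fence, and let go so that the pin springs fully home there. Do not swing past that hole, do not squeeze or force the ring, and leave the saw, bottle, wooden bar and clip where they lie.

Things in the scene. Friction and masses are not known exactly. Their poses are not given: they have to be found in the camera images.
- mitre_box: Mitre box, fixed to the table: grey frame, level bed 420 mm long and 85 mm deep (timber faced, top 60 mm above the table), upright two-part aluminium fence behind the bed (top 108 mm), steel quadrant in front of it. Origin: on the table under the arm's pivot, at mid-length of the fence. x points away from the quadrant, square through the fence; y along the fence; z up.
- square_hole (a point): Mouth of the quadrant's middle hole, the one square to the fence, 200 mm from the pivot on the box's -x. The quadrant is a flat steel arc, top 30 mm above the table, from 180 to 220 mm from the pivot, with five holes 22.5 degrees apart (at arm angles 0, +-0.393, +-0.785 rad).
- swing_arm (a joint): Arm angle about the vertical pivot at the box's origin, rad, anticlockwise from above. 0: square, at the middle hole, arm pointing to the box's -x. At the start about -0.393, one hole off, nose towards the box's +y; the nose must swing 79 mm towards -y. A seated pin leaves 0.008 play. About 2 N at the pin turns the arm; it stays where left. Bar 36 mm wide, top 41 mm high.
- front_guide (a point): Top of the front pair of saw-guide rods, which stand on the arm 102 mm from the pivot on the pin's side and turn with it: 213 mm above the table, 36 mm wide. A like pair stands 55 mm behind the pivot.
- index_pin (a joint): Lift of the spring pin, m: 0 fully home in a hole, 0.012 its rounded tip just clears the quadrant's top (let down between holes it rides there), 0.026 upper stop. The spring pushes down with 5 N at 0 and 11.5 N at 0.026. Pin 10 mm thick, 200 mm from the pivot, in a 24 mm sleeve on the arm's nose, sleeve top 66 mm above the table. Let down within 4 mm of a hole, the pin finds it.
- ring_centre (a point): Centre of the steel pull ring on the pin, 96 mm above the table with the pin home, 185 mm from the pivot; moves with the pin. Inside diameter 46, outside 56, bar 5 mm; rigid. It leans 35 degrees from upright, its top towards the pivot. A fingertip enters from the nose side, pointing to the pivot and 35 to 45 degrees down, under the upper bar. Beyond are 45 mm free before the guide rods.
- ring_bow: Upper part of the pull ring, 80 degrees either side of its top, under which the fingertip bears when it lifts. Origin: middle of the bar at the ring's top, 117 mm above the table with the pin home, 171 mm from the pivot; x, y, z axes as the arm's at rest (z up, x towards the pivot).
- backsaw: Loose bystander: backsaw lying flat on the table in front of the quadrant, 365 mm long, 95 mm wide, 22 mm high; blade, dark spine, wooden handle. Origin on the table near its middle; handle towards its -x.
- water_bottle: Loose bystander: cream bottle 66 mm in diameter, 203 mm high, standing behind the fence. Origin under its centre.
- stretcher_bar: Loose bystander: wooden frame bar 190 x 38 x 22 mm lying on the bed's -y half along the fence. Origin under its centre, long side along its y.
- bulldog_clip: Loose bystander: steel clip 65 x 64 mm, 28 mm high, on the bed's +y half. Origin under it near its middle.

How it is judged:
By the outcome, as a careful person would: the job done as asked, in the order asked, and still so for the second after the job is handed in, with the robot touching nothing.
It also fails if it takes over 51 s, if anything falls off the work surface, if the arm or the gripper's body presses on something with over 40 N, if the wrist force passes 120 N, or if a joint passes its speed limit or range.

## Robot

A 6-joint arm with a two-finger parallel gripper is mounted at the origin on the work surface. World frame = base frame: x ahead of the robot, y to its left, z up, the work surface at z = 0. Lengths are in m, angles in rad, forces in N, time in s.
With the tool pointing down it reaches from about 0.275 to 0.875 m from the base axis. Payload 12.5 kg.
Tool frame: the origin (TCP) lies at the very end of the fingers, on their centre line; the grasp point (between the pads) lies 19 mm behind it; z points along the fingers, y is the line along which they close (so a half turn about z gives the same grasp; the last joint's range is limited). The gripper opens to 85 mm and grips with 20 to 120 N. Pads are 22 mm wide; open, the fingers measure 114 mm over their backs; the gripper's body (76 mm by 85 mm) begins 54 mm behind the grasp point. The pads swing forward as they close: fully open they stand 13 mm farther back than shut.
Start: joints at [1.223, 0.351, 1.652, -0, 1.139, -0.085], TCP at [0.143, 0.531, 0.231] pointing down, gripper open.
Joint ranges: [-2.75, 2.75], [-0.79, 2.1], [0.01, 2.65], [-1.57, 4.71], [0.07, 3.14], [-2.87, 2.87]. Speed limits (rad/s): [2.22, 2.22, 2.79, 3.14, 3.14, 3.14].

## Interface

Orientations are given as a 3x3 rotation matrix whose columns are the frame's x, y, z axes.
In Python, from bench import manip gives the robot as it stands. Calls block until the motion is done:
- manip.move_ptp(position, orientation): joint-space move of the TCP to a pose.
- manip.move_l(position, attitude=None, max_speed=0.15): straight line of the TCP; attitude=None keeps the orientation; max_speed is the mean speed in m/s.
- manip.move_j(angles): joint-space move.
- manip.set_gripper(opening, effort=None): opening from 0.0 (shut) to 1.0 (fully open); effort is the grip in N (None keeps the last); returns when the fingers have stopped.
- manip.dwell(seconds).
- manip.inverse_kinematics(position, orientation): joint angles nearest the present ones, or None.
- manip.grab_frame(name): name is "side" or "top" or "wrist"; returns (picture, depth): 480x640x3 uint8, red, green, blue; 480x640 float32, m along the optical axis (not along the pixel's ray), 0 where there is no reading.
- manip.get_calibration(name): a dict with "camera_matrix" (3x3 intrinsics, pixels), "R" (3x3) and "t" (3): a world point X has camera coordinates R X + t. Camera axes: x right, y down, z forward; pixel columns grow to the right and rows downward; lengths in m; the calibration is good to about 2 mm. A picture is of the moment at which its call begins: read the wrist's pose just before it. get_calibration takes no time and is no camera call; for the wrist camera it gives the pose at the moment of the call.
A pose or a line that the arm cannot do raises manip.Unreachable and nothing moves.
- manip.sign_off(): hands the job in; it is judged then, once.
Trained networks look in the newest picture that a camera, given by its name, has taken for a name from the list of things; names that differ only in an ending like _2 or _b are one class to them, and where a whole thing is asked for, a point or a joint stands for the part that bears it (a point fixed in the world has none). Each returns a list of dicts, best first, with "confidence" (0 to 1); they miss things now and then, are a little off and sometimes report something else, mostly with a low value. They report only what shows in the picture. A call takes as long as a camera call.
- manip.look_for(camera, name): "at" ([x, y, z] in m, in world coordinates, good to about 4 mm: the middle of the surface that is visible of it).
Readings, each from a call of its own:
- manip.current_time(): time.
- manip.current_qpos(): joint angles.
- manip.current_joint_vel(): joint speeds.
- manip.current_joint_torque(): joint torques, N m.
- manip.current_ee_pos(): TCP position.
- manip.current_tcp_rot(): TCP orientation.
- manip.current_force(): force on the tool from outside, world axes, zero at the start.
- manip.current_ft_torque(): the same for the moment, N m.
- manip.current_grip_width(): opening from 0.0 (shut) to 1.0 (fully open).
- manip.current_grip_force(): force on a finger pad.
Only numpy, scipy, OpenCV 4.12 (cv2) and the standard library are available. Lean on these libraries where they do the work, as an engineer would, in place of code of your own. Each camera call takes 0.05 s, during which the arm holds its last target. There are 200 camera calls.

## Working session

There is one attempt and no reset: what is moved stays moved. The work goes in short steps, each a Python script; the robot and the scene stay as the last script left them, time stands still between calls to the robot, and variables do not carry over. Pictures are saved under pics/ and viewed, at most 10 in all, crops included, and the job is handed in when it is done.

```bash
mkdir -p pics; ls; python3 - <<'E'
from bench import manip
import cv2,numpy as np
ims=[]
for c in ["top","side"]:
    p,d=manip.grab_frame(c); cv2.imwrite(f"pics/{c}0.png",p[:,:,::-1]); np.savez(f"{c}0.npz",p=p,d=d)
    for n in ["mitre_box","square_hole","swing_arm","front_guide","index_pin","ring_centre","ring_bow","backsaw","water_bottle","stretcher_bar","bulldog_clip"]:
        r=manip.look_for(c,n)
        print(c,n,[(np.round(x["at"],3).tolist(),round(x["confidence"],2)) for x in r[:2]])
    k=manip.get_calibration(c); print(np.round(k["camera_matrix"],1).tolist(),np.round(k["R"],3).tolist(),np.round(k["t"],3))
print(manip.current_time(),manip.current_tcp_rot())
E
```

```text
pics
top mitre_box [([0.639, -0.064, 0.055], 0.71)]
top square_hole [([0.632, -0.063, 0.051], 0.65)]
top swing_arm [([0.647, -0.01, 0.055], 0.59)]
top front_guide [([0.643, -0.008, 0.053], 0.58)]
top index_pin [([0.671, 0.08, 0.094], 0.66)]
top ring_centre [([0.67, 0.076, 0.09], 0.64)]
top ring_bow []
top backsaw [([0.553, 0.233, 0.006], 0.61)]
top water_bottle [([0.651, -0.01, 0.057], 0.58), ([0.555, -0.247, 0.16], 0.56)]
top stretcher_bar [([0.509, -0.104, 0.073], 0.74)]
top bulldog_clip [([0.743, -0.046, 0.074], 0.6), ([0.552, 0.233, 0.005], 0.55)]
[[464.2, 0.0, 322.1], [0.0, 464.2, 236.3], [0.0, 0.0, 1.0]] [[0.016, -1.0, -0.013], [-0.984, -0.014, -0.177], [0.176, 0.015, -0.984]] [0.001 0.584 0.864]
side mitre_box [([0.624, -0.04, 0.057], 0.56)]
side square_hole [([0.625, -0.034, 0.055], 0.68)]
side swing_arm [([0.652, -0.0, 0.086], 0.85)]
side front_guide [([0.656, -0.003, 0.086], 0.85), ([0.551, -0.239, 0.134], 0.32)]
side index_pin [([0.673, 0.081, 0.1], 0.7)]
side ring_centre [([0.672, 0.076, 0.095], 0.72)]
side ring_bow [([0.67, 0.08, 0.1], 0.72), ([0.662, 0.063, 0.117], 0.56)]
side backsaw [([0.549, 0.235, 0.012], 0.89), ([0.662, 0.065, 0.117], 0.49)]
side water_bottle [([0.55, -0.24, 0.133], 0.66)]
side stretcher_bar [([0.502, -0.097, 0.081], 0.81)]
side bulldog_clip [([0.742, -0.033, 0.078], 0.72)]
[[445.1, 0.0, 325.8], [0.0, 445.1, 237.0], [0.0, 0.0, 1.0]] [[-0.823, -0.568, 0.001], [-0.389, 0.563, -0.729], [0.413, -0.6, -0.684]] [0.473 0.323 0.769]
1.2 [[-9.65663678e-01  2.59795420e-01 -4.59220594e-06]
 [ 2.59795420e-01  9.65663678e-01  9.42192362e-06]
 [ 6.88229908e-06  7.90537535e-06 -1.00000000e+00]]
```

View pics/top0.png

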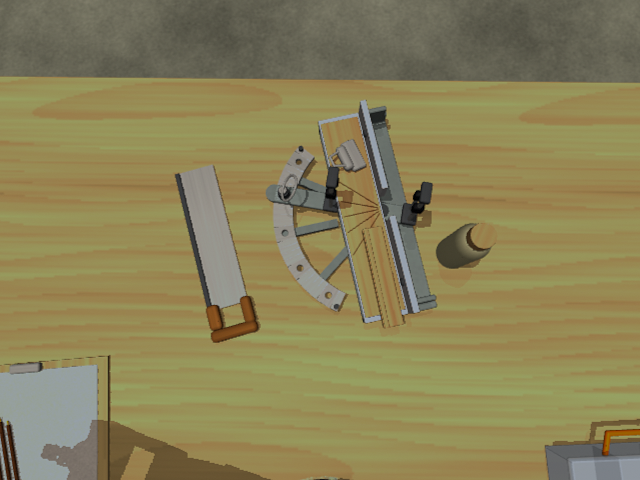

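View pics/side0.png

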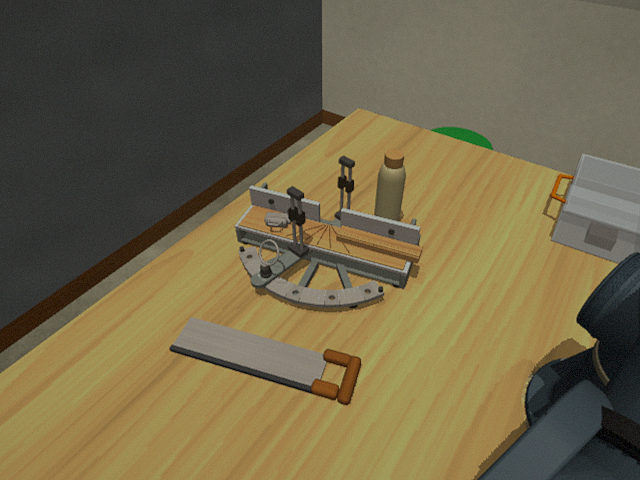

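The top view shows the quadrant on the box's +y-world side, with the pin and ring near (288,190) and the other holes near (298,161), (285,233), (299,268) and (328,296). The side view shows the ring at (269,252), the guide rods at (297,215) and the saw clear in front. I'll zoom in to get the hole positions precisely.

```bash
python3 - <<'E'
import cv2,numpy as np
t=cv2.imread("pics/top0.png")[140:315,260:440]; s=cv2.imread("pics/side0.png")[180:315,230:430]
cv2.imwrite("pics/topc.png",cv2.resize(t,(600,583),interpolation=cv2.INTER_CUBIC))
cv2.imwrite("pics/sidec.png",cv2.resize(s,(800,540),interpolation=cv2.INTER_CUBIC))
E
```

```text
(no output)
```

View pics/topc.png

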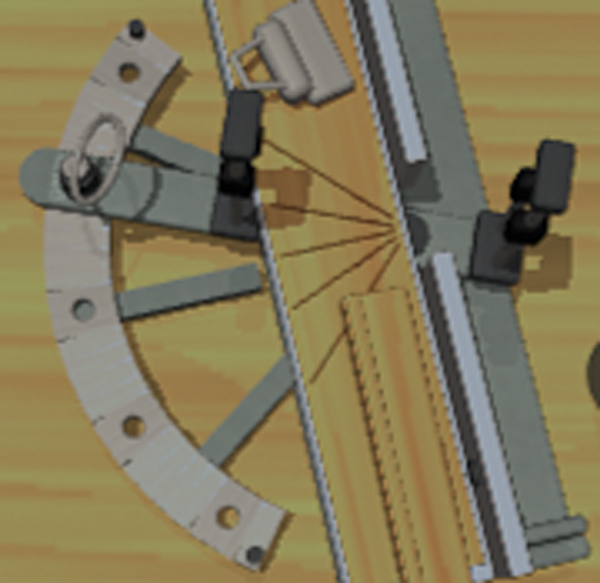

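View pics/sidec.png

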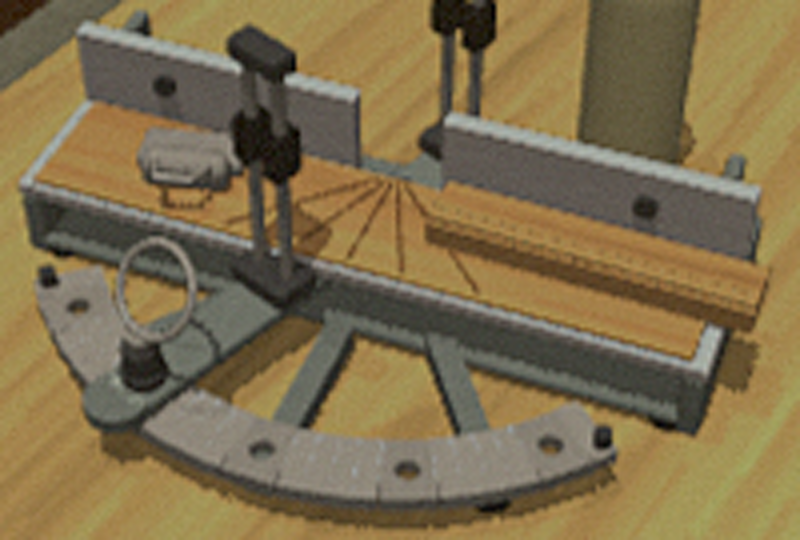

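The crops show the hole centres clearly. In the top crop they are at (129,72), (84,308), (133,426) and (228,516). In the side crop they are at (78,307), (262,449), (407,469) and (550,445). I'll fit the box pose to these points and check reachability.

```bash
cat > h.py <<'E'
from bench import manip
import numpy as np, json, os
def geom():
    return np.array(json.load(open("pose.json")))
def pt(th,r,z):   # point on the arm at angle th, radius r, height z
    px,py,yaw=geom(); a=yaw+np.pi+th
    return np.array([px+r*np.cos(a),py+r*np.sin(a),z])
def rot(th,pitch=np.radians(38),s=1):  # tool z to the pivot and down; tool y horizontal
    a=geom()[2]+th; f=np.array([np.cos(a),np.sin(a),0]); 
    z=np.cos(pitch)*f-np.sin(pitch)*np.array([0,0,1]); y=s*np.array([-np.sin(a),np.cos(a),0])
    return np.column_stack([np.cross(y,z),y,z])
RT=0.1845; ZC=0.096; IN=0.018
def tip(th,dz=0,back=0,s=1):  # TCP with the finger axis through the ring centre raised by dz
    R=rot(th,s=s); return pt(th,RT,ZC+dz)+R[:,2]*(IN-back),R
E
python3 - <<'E'
from h import *
from scipy.optimize import least_squares
T=np.array([[129,72],[84,308],[133,426],[228,516]])/3.3333+[260-.35,140-.35]
S=np.array([[78,307],[262,449],[407,469],[550,445]])/4+[230-.4,180-.4]
ang=np.array([-2,0,1,2])*np.pi/8
K={c:manip.get_calibration(c) for c in("top","side")}
def proj(c,X):
    k=K[c]; Y=(X@np.array(k["R"]).T+k["t"])@np.array(k["camera_matrix"]).T; return Y[:,:2]/Y[:,2:]
def res(p,cs=("top","side")):
    a=p[2]+np.pi+ang; X=np.c_[p[0]+.2*np.cos(a),p[1]+.2*np.sin(a),0*a+.03]
    return np.concatenate([(proj(c,X)-{"top":T,"side":S}[c]).ravel() for c in cs])
for cs in [("top",),("side",),("top","side")]:
    r=least_squares(res,[.62,-.12,-1.4],args=(cs,)); print(cs,r.x.round(4),np.round(r.fun,1))
json.dump(r.x.tolist(),open("pose.json","w"))
print("ring",pt(-np.pi/8,.185,.096),"bow",pt(-np.pi/8,.171,.117), "hole",pt(0,.2,.03))
for s in (1,-1):
  for th,dz,b in[(-.393,0,.1),(-.393,0,0),(-.393,.026,0),(-.2,.026,0),(0,.026,0),(0,0,.1)]:
    q=manip.inverse_kinematics(*tip(th,dz,b,s)); print(s,th,dz,b,None if q is None else np.round(q,2))
# ring in depth image: points in the ring region
for c in("top","side"):
    d=np.load(c+"0.npz")["d"]; k=K[c]; v,u=np.mgrid[:480,:640]; ok=d>0
    P=np.c_[u[ok],v[ok],1+0*u[ok]]@np.linalg.inv(k["camera_matrix"]).T*d[ok][:,None]; X=(P-k["t"])@np.array(k["R"])
    C=pt(-np.pi/8,.185,.096); m=(np.linalg.norm(X-C,axis=1)<.04)&(X[:,2]>.082)
    a=rot(-np.pi/8); f=a[:,2].copy(); f[2]=0; f/=np.linalg.norm(f); D=X[m]-C; L=np.c_[D@f,D@a[:,1],D[:,2]]
    print(c,m.sum(),"min",L.min(0).round(4),"max",L.max(0).round(4),"med",np.median(L,0).round(4))
E
```

```text
('top',) [ 0.6417 -0.1085 -1.337 ] [ 0.1 -0.2 -0.3  0.2  0.2 -0.1 -0.   0.1]
('side',) [ 0.6424 -0.1105 -1.3361] [ 0.  -0.1 -0.   0.1  0.   0.1 -0.  -0.1]
('top', 'side') [ 0.6418 -0.1092 -1.3367] [ 0.4 -0.2  0.1  0.2  0.6 -0.2  0.4  0.  -0.2  0.3 -0.2  0.6 -0.2  0.6
 -0.2  0.4]
ring [0.67104735 0.07344041 0.096     ] bow [0.66883607 0.05961615 0.117     ] hole [0.59543601 0.08530801 0.03      ]
1 -0.393 0 0.1 [ 0.39  0.99  1.   -0.74  1.69  0.67]
1 -0.393 0 0 [ 0.3   0.99  1.17 -0.79  1.52  0.73]
1 -0.393 0.026 0 [ 0.3   0.96  1.17 -0.79  1.54  0.7 ]
1 -0.2 0.026 0 [ 0.34  0.85  1.4  -0.88  1.37  0.71]
1 0 0.026 0 [ 0.36  0.75  1.62 -1.    1.19  0.73]
1 0 0 0.1 [ 0.49  0.72  1.55 -0.91  1.32  0.7 ]
-1 -0.393 0 0.1 [ 0.39  0.99  1.   -0.74  1.69 -2.47]
-1 -0.393 0 0 [ 0.3   0.99  1.17 -0.79  1.52 -2.41]
-1 -0.393 0.026 0 [ 0.3   0.96  1.17 -0.79  1.54 -2.44]
-1 -0.2 0.026 0 [ 0.34  0.85  1.4  -0.88  1.37 -2.43]
-1 0 0.026 0 [ 0.36  0.75  1.62 -1.    1.19 -2.41]
-1 0 0 0.1 [ 0.49  0.72  1.55 -0.91  1.32 -2.44]
top 133 min [-0.0142 -0.029  -0.014 ] max [0.0165 0.0255 0.0248] med [ 0.0069 -0.0044  0.0134]
side 134 min [-0.0146 -0.027  -0.0139] max [0.0169 0.0265 0.0276] med [ 0.0039 -0.0045  0.0088]
```

The two cameras agree to within about 2 mm, and the ring depth points match the fitted model. Next I'll close the gripper, go to the pre-pose and check it.

```bash
python3 - <<'E'
from h import *
import cv2
th=-np.pi/8
manip.set_gripper(0.0,20)
p,R=tip(th,0.0,.11)
manip.move_ptp(p+[0,0,.06],R); manip.move_l(p,R)
print(manip.current_time(),manip.current_ee_pos()-p,manip.current_force())
a,_=manip.grab_frame("side"); w,_=manip.grab_frame("wrist")
for n in("ring_centre","ring_bow"): print([(np.round(x["at"],3).tolist(),round(x["confidence"],2)) for x in manip.look_for("wrist",n)[:2]])
s=cv2.resize(a[130:380,180:440],(499,480))
cv2.imwrite("pics/pre.png",np.hstack([s,cv2.resize(w[:,:],(640,480))[:, 170:470]])[:,:,::-1])
E
```

```text
4.8583 [ 3.66238495e-05 -1.37194837e-05 -2.32505012e-04] [-0.39441845  0.71319505  0.16991997]
[([0.672, 0.08, 0.091], 0.76)]
[([0.668, 0.062, 0.115], 0.77), ([0.671, 0.082, 0.088], 0.23)]
```

View pics/pre.png

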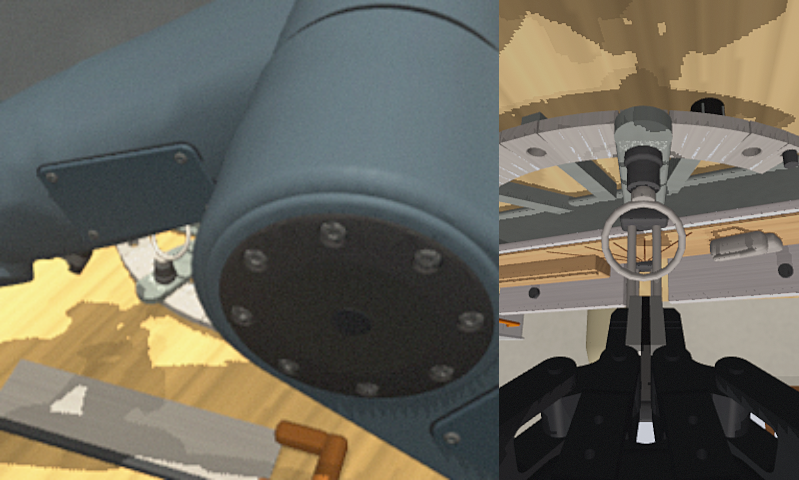

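The wrist view is upside down, with the camera below the hand. The ring is centred at column ~643 and the closed fingers at ~645, so they are laterally aligned. I'll check the camera's clearance, then insert in force-monitored steps.

```bash
python3 - <<'E'
from h import *
th=-np.pi/8
k=manip.get_calibration("wrist"); c=-np.array(k["R"]).T@k["t"]; R=manip.current_tcp_rot()
rel=np.array(R).T@(c-manip.current_ee_pos()); print("cam in tool",rel.round(3))
p,R=tip(th); cz=p+R@rel; print("cam at insertion",cz.round(3), "dist pivot",np.linalg.norm(cz[:2]-geom()[:2]))
f0=np.array(manip.current_force())
if cz[2]>.08:
  for b in(.05,.03,.015,0):
    manip.move_l(tip(th,0,b)[0],R,max_speed=.08); manip.dwell(.1)
    f=np.array(manip.current_force())-f0; print(b,f.round(2))
    if np.linalg.norm(f)>4: break
  print(manip.current_time())
E
```

```text
cam in tool [ 0.085  0.001 -0.141]
cam at insertion [0.695 0.22  0.105] dist pivot 0.3338824931865559
0.05 [ 0.03 -0.18 -0.42]
0.03 [ 0.59 -0.26 -1.17]
0.015 [ 0.18 -0.28 -1.22]
0 [ 0.03 -0.61 -1.  ]
7.425
```

```bash
python3 - <<'E'
from h import *
th=-np.pi/8
R=tip(th)[1]; f0=np.array(manip.current_force()); c=None
a=rot(th)
for dz in np.arange(.003,.031,.0015):
    manip.move_l(tip(th,dz)[0],R,max_speed=.03)
    f=np.array(manip.current_force())-f0; l=a.T@f
    print(round(dz,4),"fz",f[2].round(2),"lat",l[1].round(2),"z",round(manip.current_ee_pos()[2]-tip(th)[0][2],4))
    if c is None and f[2]<-3.5: c=dz
    if (c and dz-c>=.016) or f[2]<-16: break
print("contact",c,manip.current_time())
k=manip.look_for
manip.grab_frame("wrist"); print(k("wrist","ring_bow"),k("wrist","ring_centre"))
E
```

```text
0.003 fz 1.03 lat -1.75 z 0.0034
0.0045 fz 0.5 lat -0.66 z 0.0046
0.006 fz -0.23 lat 0.29 z 0.0061
0.0075 fz -0.36 lat 0.13 z 0.0076
0.009 fz -0.48 lat 0.02 z 0.0091
0.0105 fz -0.07 lat -0.16 z 0.0106
0.012 fz 0.46 lat 0.56 z 0.0121
0.0135 fz 0.22 lat -0.56 z 0.0136
0.015 fz -3.86 lat -0.87 z 0.0145
0.0165 fz -6.27 lat 0.37 z 0.0161
0.018 fz -6.33 lat -1.29 z 0.0179
0.0195 fz -6.62 lat -1.7 z 0.0195
0.021 fz -7.33 lat -1.0 z 0.021
0.0225 fz -7.82 lat -2.02 z 0.0225
0.024 fz -8.16 lat -1.67 z 0.024
0.0255 fz -8.15 lat -0.98 z 0.0255
0.027 fz -8.91 lat -1.0 z 0.027
0.0285 fz -8.87 lat -1.95 z 0.0285
0.03 fz -9.12 lat -1.21 z 0.03
contact 0.015000000000000003 12.175
[{'at': [0.6537, 0.0665, 0.1257], 'confidence': 0.65}] [{'at': [0.6725, 0.0904, 0.095], 'confidence': 0.7}]
```

Contact came at 14.5 mm, and the pin is now about 15.5 mm up, which matches a spring force of about 8.9 N. I'll raise it 1.5 mm more and swing in small arc steps, stopping about 3 mm short.

```bash
python3 - <<'E'
from h import *
import cv2
th=-np.pi/8; DZ=.0315
manip.move_l(*tip(th,DZ),max_speed=.03)
w0,_=manip.grab_frame("wrist")
for t in np.linspace(th,-.015,9)[1:]:
    manip.move_l(*tip(t,DZ),max_speed=.05)
    l=rot(t).T@np.array(manip.current_force()); print(round(t,3),"lat",l[1].round(2),"fz",round(manip.current_force()[2],2))
w1,_=manip.grab_frame("wrist"); t1,_=manip.grab_frame("top")
print(manip.current_time())
cv2.imwrite("pics/sw.png",np.hstack([w0[60:460,200:460],w1[60:460,200:460],cv2.resize(t1[150:310,250:362],(280,400))])[:,:,::-1])
cv2.imwrite("pics/w0.png",w0[:,:,::-1]);cv2.imwrite("pics/w1.png",w1[:,:,::-1])
E
```

```text
-0.345 lat -3.09 fz -10.22
-0.298 lat -2.56 fz -11.0
-0.251 lat -2.81 fz -10.49
-0.204 lat -1.98 fz -9.73
-0.157 lat -1.97 fz -10.32
-0.109 lat -1.88 fz -10.49
-0.062 lat -2.43 fz -9.44
-0.015 lat -2.09 fz -9.35
15.1917
```

View pics/sw.png

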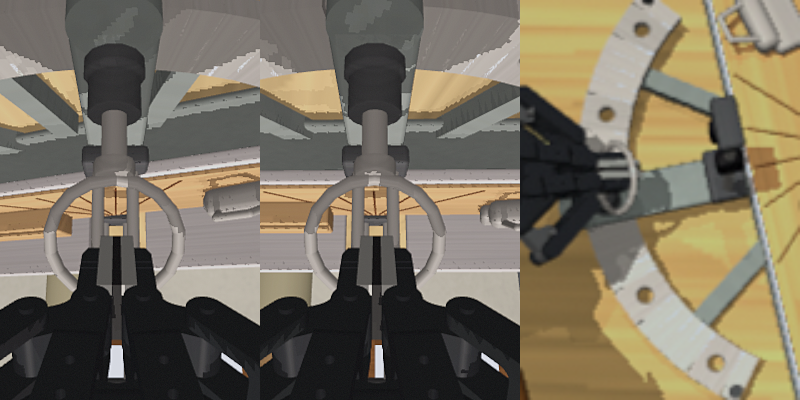

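The ring sits at the same offset from the fingers before and after the swing (~114 against 120 px), so the arm followed without slipping and is about 3 mm short. Next I'll ease it to about 1 mm short and lower it while watching the force.

```bash
python3 - <<'E'
from h import *
import cv2
t=-.005
manip.move_l(*tip(t,.0315),max_speed=.02)
for dz in [.029,.027,.0255,.024,.0225,.021,.019,.017,.0155,.014,.012,.009,.006]:
    manip.move_l(*tip(t,dz),max_speed=.03); f=np.array(manip.current_force()); l=rot(t).T@f
    print(dz,"fz",f[2].round(2),"lat",l[1].round(2))
    if dz==.021 and f[2]>-4: print("riding?"); break
w1,_=manip.grab_frame("wrist"); print(manip.current_time())
cv2.imwrite("pics/low.png",w1[60:460,150:510,::-1])
E
```

```text
0.029 fz -9.38 lat -0.31
0.027 fz -8.7 lat -0.31
0.0255 fz -8.39 lat -0.08
0.024 fz -8.02 lat -0.82
0.0225 fz -8.5 lat -0.48
0.021 fz -10.11 lat -1.84
0.019 fz -8.72 lat -2.59
0.017 fz -7.22 lat -2.3
0.0155 fz -5.8 lat -3.03
0.014 fz -4.63 lat -3.19
0.012 fz -0.71 lat -0.39
0.009 fz 0.14 lat 0.16
0.006 fz 1.31 lat -0.37
18.7417
```

View pics/low.png

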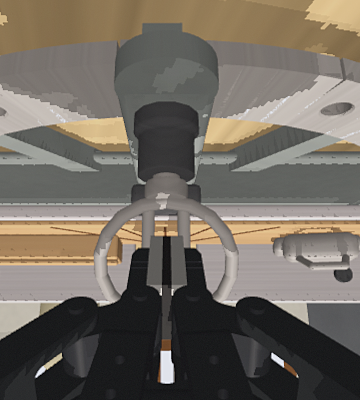

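The pin followed the finger all the way down: the load fell off at 12–14 mm, the same height where contact began. In the picture the fingers are free inside the ring and the pin is deep in its sleeve. Now I'll withdraw and verify.

```bash
python3 - <<'E'
from h import *
import cv2
t=-.005
manip.move_l(*tip(t,.002),max_speed=.03)
manip.move_l(*tip(t,.002,.03),max_speed=.06); print(np.round(manip.current_force(),2))
p,R=tip(t,.002,.12); manip.move_l(p,R,max_speed=.12)
manip.move_l(p+[0,.02,.15],R,max_speed=.15)
manip.move_j([1.223,0.351,1.652,0,1.139,-0.085])
print(manip.current_time())
for c in("top","side"):
    a,d=manip.grab_frame(c); cv2.imwrite(f"pics/{c}F.png",a[:,:,::-1])
    k=manip.get_calibration(c); v,u=np.mgrid[:480,:640]; ok=d>0
    P=np.c_[u[ok],v[ok],1+0*u[ok]]@np.linalg.inv(k["camera_matrix"]).T*d[ok][:,None]; X=(P-k["t"])@np.array(k["R"])
    C=pt(0,.185,.096); m=(np.linalg.norm(X-C,axis=1)<.045)&(X[:,2]>.082)
    A=rot(0); f=A[:,2].copy(); f[2]=0; f/=np.linalg.norm(f); D=X[m]-C; L=np.c_[D@f,D@A[:,1],D[:,2]]
    print(c,m.sum(),"min",L.min(0).round(4),"max",L.max(0).round(4),"med",np.median(L,0).round(4))
    for n in("backsaw","water_bottle","stretcher_bar","bulldog_clip"): print(n,[np.round(x["at"],3).tolist() for x in manip.look_for(c,n)[:1]])
t=cv2.imread("pics/topF.png")[140:315,260:440]; s=cv2.imread("pics/sideF.png")[180:315,230:430]
cv2.imwrite("pics/fin.png",np.hstack([cv2.resize(t,(360,350),interpolation=2),cv2.resize(s,(440,350),interpolation=2)]))
E
```

```text
[ 1.04 -0.81  0.51]
23.7583
top 139 min [-0.0137 -0.0268 -0.0139] max [0.0161 0.0271 0.0249] med [ 0.0066 -0.0025  0.0133]
backsaw [[0.552, 0.232, 0.006]]
water_bottle [[0.556, -0.242, 0.162]]
stretcher_bar []
bulldog_clip [[0.742, -0.043, 0.076]]
side 155 min [-0.0154 -0.0262 -0.0138] max [0.0161 0.0293 0.0271] med [0.0028 0.0004 0.0089]
backsaw [[0.597, 0.074, 0.095]]
water_bottle [[0.55, -0.241, 0.132]]
stretcher_bar [[0.502, -0.099, 0.078]]
bulldog_clip [[0.738, -0.036, 0.073]]
```

View pics/fin.png

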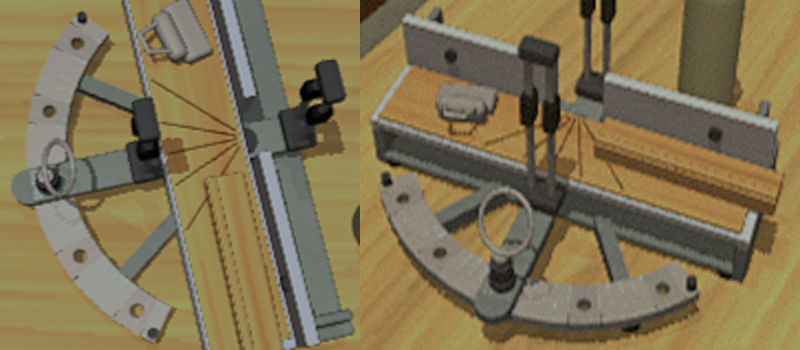

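The arm now covers the middle hole, with two holes free on each side. The ring's height and depth extents match the start, so the pin is home, and the bystanders haven't moved.

```bash
python3 -c "
from bench import manip
print(manip.sign_off())"
```

```text
the job is handed in; nothing more can be done
None
```

The mitre box arm is now locked square: the pin is fully home in the middle hole as far as the cameras show, the saw, bottle, bar and clip look unmoved, and I handed the job in about 24 s into the 51 s limit.

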